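# Feel out the hidden probe port of a food-warming box

## Robot

A 7-joint arm with a two-finger parallel gripper is mounted at the origin on a cart in front of the work surface, level with it; the furniture and walls round the work are solid. World frame = base frame: x ahead of the robot, y to its left, z up, the work surface at z = 0. Lengths are in m, angles in rad, forces in N, time in s.
With the tool pointing down it reaches from about 0.425 to 0.875 m from the base axis. Payload 4.7 kg.
Tool frame: the origin (TCP) lies at the very end of the fingers, on their centre line; the grasp point (between the pads) lies 19 mm behind it; z points along the fingers, y is the direction in which the jaws open and shut (so a half turn about z gives the same grasp; the last joint's range is limited). The gripper opens to 87 mm and grips with 3 to 60 N. Pads are 19 mm wide; open, the fingers measure 117 mm over their backs; the gripper's body (75 mm by 190 mm) begins 51 mm behind the grasp point.
Start: joints at [1.124, 0.321, -0.07, 1.45, 0.023, 1.371, -0.057], TCP at [0.289, -0.582, 0.223] pointing down, gripper open.
Joint ranges: [-2.86, 2.86], [-0.3, 2.09], [-1.38, 1.24], [0.06, 2.45], [-1.56, 4.7], [0.09, 2.05], [-2.69, 2.69]. Speed limits (rad/s): [2.57, 2.57, 3.14, 3.14, 3.14, 3.14, 3.14].

## Interface

Orientations are given as a rotation vector (axis times angle).
In Python, from bench import * gives the robot as it stands.
- The arm moves only by the shell command python3 -m jog 'ROWS' [OPENING] [FORCE]. ROWS is JSON, a list of rows, each a list of 4 numbers: the shift along the world's x, y, z in mm, then the turn about the world's z in rad. In form: [[x, y, z, twist], ...]. A call has exactly 8 rows; each row is the pose to reach, as a shift and turn from the pose commanded when the call began; what a row does not reach only later rows make up. A row lasts 1/8 s, in which the tool goes at most 62.5 mm and 10.7 degrees, less where a joint would pass 70% of its speed; a pose out of reach is approached as far as the arm can. A call with a gripper value outside its range is refused whole. OPENING is the opening, from -1 (shut) to 1 (fully open), set as the call begins (- or left out, the last holds). The fingers move at their own pace and stop on an object; FORCE is the grip in N (left out, the last holds). Time passes only in rows, so rows that repeat a pose let the fingers close, or fill a call up. It gives the time, the measured TCP pose, the force and the opening at its end, in the units of the state.
- get_state(): the state, without advancing time (a new reading comes with each control period).
- get_image(name): name is "side" or "top" or "wrist"; returns a dict with "image" (480x640x3 uint8, red, green, blue), "fx", "fy", "cx", "cy" (pixels), "position" and "rotation" of the camera in the world; the wrist camera has in their place "tool_from_camera" (4x4, takes a point from camera to tool coordinates, whose origin is the TCP and whose axes are the flange's). Camera axes: x right, y down, z forward; pixel columns grow to the right and rows downward; lengths in m; the calibration is good to about 2 mm. A picture is of the moment at which its call begins: read the wrist's pose just before it. There is no depth.
- close_job(): hands the job in, once; it reports no verdict.
The state is a dict: "time": time; "joint_positions": joint angles; "qd": joint speeds; "joint_torque": joint torques, N m; "position": TCP position; "tool_rot": TCP orientation; "ft_force": force on the tool from outside, world axes, zero at the start; "torque": the same for the moment, N m; "grip_width": opening from 0.0 (shut) to 1.0 (fully open).
Only numpy, scipy, OpenCV 4.12 (cv2) and the standard library are available. Lean on these libraries where they do the work, as an engineer would, in place of code of your own. Each camera call takes 0.05 s, during which the arm holds its last target. There are 200 camera calls.

## Task

Lift the probe thermometer out of its wooden stand, set its tip on the metal cover at either end of the slot in the top of the food-warming box, and slide it lightly along the slot, without lifting off to poke at the middle, until it drops into the hidden self-closing port. Then push it straight down until its collar sits flat on the box and let go, leaving it standing there. While feeling for the port and entering it, never press the probe on the box with more than 20 N. Leave the mug, onion, garlic and apple where they are.

Things in the scene. Friction and masses are not known exactly. Their poses are not given: they have to be found in the camera images.
- probe: Loose probe thermometer, about 120 g, upright in the stand. From below: round metal shaft 8 mm thick with rounded tip, 45 mm long; round collar 28 mm wide, 4 mm thick (45 to 49 mm above the tip); square black handle 18 x 18 mm, 50 mm tall (49 to 99 mm above the tip), flats across x and y. Origin at the tip, z up the shaft. Home: collar on the box's top frame, tip 25 mm above the box's underside.
- probe_tip (a point): Tip of the probe's shaft (same point as the probe's origin).
- stand: Fixed square wooden block 56 x 56 x 50 mm with one round upright hole 12 mm wide, 47 mm deep, at its centre, in which the probe stands with its collar on the top face. Origin under its centre, z up.
- warming_box: Fixed metal food-warming box with black top frame, 110 mm (its x) by 240 mm (its y) by 70 mm tall, a wire handle 20 mm proud of each short end. Origin under its centre, z up. In the middle of its 5 mm thick top frame is one straight slot, 16 mm wide (x), 110 mm long (along y); the metal cover lies under the frame, its top 65 mm above the box's underside.
- slot_left (a point): End of the slot at the box's +y side, on its centre line, at the height of the cover's top. The cover floats on a gasket: it yields straight down up to 4 mm, at about 1.8 N per mm after the first 1.5 N, then meets a hard stop.
- slot_right (a point): End of the slot at the box's -y side, on its centre line, at the height of the cover's top. The hidden port: centre within 30 mm of the slot's middle, as wide as the slot, 14 mm long along it, closed flush by a shutter of the same metal that cannot be told by eye. The shutter yields to about 0.5 N, sinks up to 48 mm, and does not lift the probe once let go.
- mug: Loose dark-and-white mug, 82 x 114 x 97 mm, a bystander. Origin under its centre.
- onion: Loose onion, 78 x 79 x 85 mm, a bystander. Origin under its centre.
- garlic: Loose garlic bulb, 60 x 57 x 58 mm, a bystander. Origin under its centre.
- apple: Loose apple, 72 x 72 x 63 mm, a bystander. Origin under its centre.

How it is judged:
On the way, in this order (a step that is already met when the one before it is completed fails the run):
1. the probe is lifted out of the stand: its tip at least 20 mm above the stand's top (z of probe_tip in the frame of stand above 0.07 m), for 0.1 s.
2. the tip rests on the cover near an end of the slot (within 15 mm of that end) (x of probe_tip in the frame of warming_box between -0.009 and 0.009 m and z of probe_tip in the frame of warming_box between 0.058 and 0.0685 m and not (y of probe_tip in the frame of warming_box between -0.04 and 0.04 m) and y of probe_tip in the frame of warming_box between -0.056 and 0.056 m and contact force between probe and warming_box above 0.4 N), for 0.1 s.
3. the tip has dropped into the port, at least 12 mm below the cover (x of probe_tip in the frame of warming_box between -0.01 and 0.01 m and y of probe_tip in the frame of warming_box between -0.042 and 0.042 m and z of probe_tip in the frame of warming_box between 0 and 0.053 m), for 0.1 s.
At the end, for the whole second after the job is handed in: The probe stands in the port with its collar flat on the box: tip not more than 2.5 mm above its home height of 25 mm over the box's underside, inside the slot, shaft within 0.08 rad of upright, at rest and released (x of probe_tip in the frame of warming_box between -0.01 and 0.01 m and y of probe_tip in the frame of warming_box between -0.042 and 0.042 m and z of probe_tip in the frame of warming_box between 0.02 and 0.0275 m and angle between probe's own z axis and vertical below 0.08 rad and linear speed of probe below 0.02 m/s); the robot touches nothing.
It fails at once if before it is home (tip still more than 5 mm above its home height), the probe presses on the box, its cover or port with more than 20 N (contact force between probe and warming_box above 20 N and z of probe_tip in the frame of warming_box above 0.03 m).
It fails at once if the tip is lifted off and held 5 to 15 mm above the cover over the slot's middle part (within 38 mm of its middle): poking instead of sliding (x of probe_tip in the frame of warming_box between -0.009 and 0.009 m and y of probe_tip in the frame of warming_box between -0.038 and 0.038 m and z of probe_tip in the frame of warming_box between 0.07 and 0.08 m).
It fails at once if the mug, onion, garlic or apple is moved by more than 20 mm (distance of any of mug, onion, garlic, apple from where it was at the start of the episode above 0.02 m).
It also fails if it takes over 67 s, if anything falls off the work surface, if the arm or the gripper's body presses on something with over 40 N, if the wrist force passes 120 N, or if a joint passes its speed limit or range.

## Working session

There is one attempt and no reset: what is moved stays moved. The work goes in short steps, Python scripts to look and compute and a shell command to move; the robot and the scene stay as the last step left them, time stands still between calls to the robot, and variables do not carry over. Pictures are saved under pics/ and viewed, about 8 in all and at most 12, crops included, and the job is handed in when it is done.

```bash
mkdir -p pics; ls; python3 - <<'E'
from bench import *
import cv2,numpy as np
s=get_state();print({k:np.round(v,3) for k,v in s.items()})
for n in("top","side"):
    d=get_image(n);cv2.imwrite(f"pics/{n}0.png",d["image"][:,:,::-1]);print(n,d["fx"],d["fy"],d["cx"],d["cy"],np.round(d["position"],4),np.round(d["rotation"],4).tolist())
E
```

```text
pics
{'time': np.float64(0.0), 'joint_positions': array([ 1.124,  0.322, -0.07 ,  1.452,  0.023,  1.371, -0.057]), 'qd': array([ 0.   , -0.001,  0.001,  0.   , -0.   ,  0.001, -0.   ]), 'joint_torque': array([-0.0000e+00, -4.9129e+01, -4.0400e-01, -3.1252e+01, -6.4000e-02,
        4.4000e-02,  0.0000e+00]), 'position': array([ 0.289, -0.582,  0.221]), 'tool_rot': array([-3.057e+00, -7.170e-01,  1.000e-03]), 'ft_force': array([-0.719, -0.933,  0.652]), 'torque': array([ 0.045, -0.053,  0.011]), 'grip_width': np.float64(1.001)}
top 503.2614749516014 503.2614749516014 323.5125469188246 240.5787328543717 [ 0.3536 -0.0287  1.4022] [-2.1591, 2.1451, -0.1551]
side 614.338738516495 614.338738516495 315.7138892360012 234.069313946182 [0.5992 1.1762 0.646 ] [-0.0815, -2.6545, 1.6699]
```

View pics/top0.png

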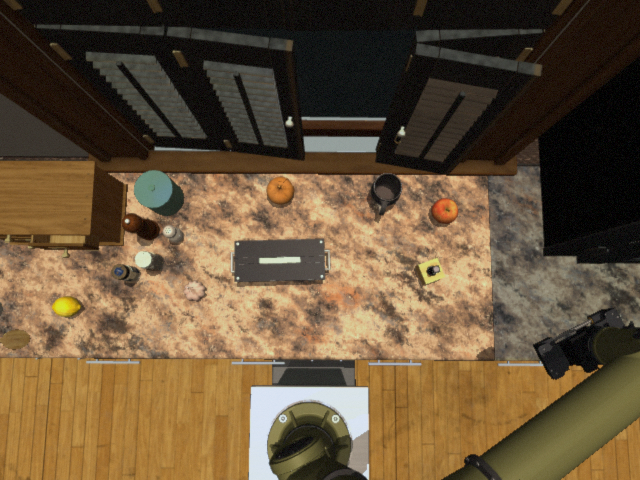

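View pics/side0.png

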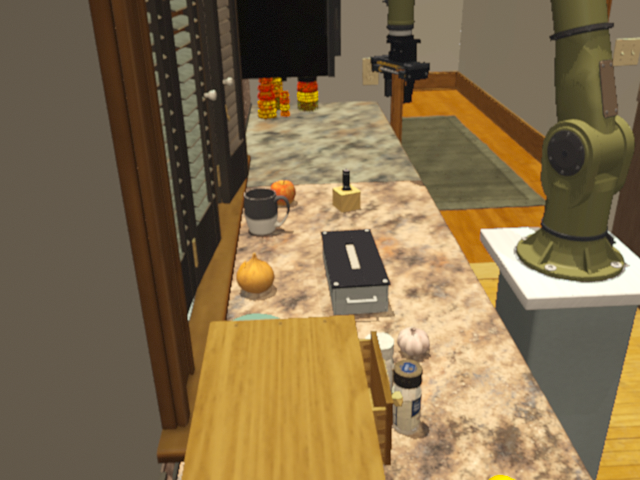

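The top view shows the box at about (279,261) with its pale slot running from (259,262) to (300,260). The stand is at (430,271) with the black handle top near (434,267). In the side view the stand is at (346,197) with the probe upright, and the slot is at (352,257).

```bash
cat > h.py <<'E'
import numpy as np,cv2
from scipy.spatial.transform import Rotation as R
def ray(d,uv,pos,rot):
    v=np.array([(uv[0]-d["cx"])/d["fx"],(uv[1]-d["cy"])/d["fy"],1.]);return rot@v
def top(d,uv,z):
    p=np.array(d["position"]);r=ray(d,uv,p,R.from_rotvec(d["rotation"]).as_matrix());return p+r*(z-p[2])/r[2]
E
python3 - <<'E'
from bench import *
from h import *
d=get_image("top");im=d["image"].astype(int)
def rect(m,x0,x1,y0,y1):
    k=np.zeros(m.shape,np.uint8);k[y0:y1,x0:x1]=m[y0:y1,x0:x1]
    n,l,st,c=cv2.connectedComponentsWithStats(k);i=1+np.argmax(st[1:,4]);p=np.argwhere(l==i)[:,::-1].astype(np.float32)
    return p,cv2.minAreaRect(p)
p,r=rect(im.min(2)>150,245,312,248,274)
print("slot",len(p),r); 
b=cv2.boxPoints(r)
for q in b: print(top(d,q,.065).round(4))
print("c",top(d,p.mean(0),.065))
p,r=rect(im.max(2)<75,225,332,230,290);print("frame",r);print(top(d,r[0],.07));[print(top(d,q,.07).round(4)) for q in cv2.boxPoints(r)]
hs=cv2.cvtColor(d["image"],cv2.COLOR_RGB2HSV)
p,r=rect((hs[...,1]>100)&(hs[...,2]>140)&(hs[...,0]>20)&(hs[...,0]<35),412,448,252,290)
h=cv2.convexHull(p.astype(np.int32)).astype(np.float32);r=cv2.minAreaRect(h);print("stand",len(p),r)
[print(top(d,q,.05).round(4)) for q in cv2.boxPoints(r)];print(top(d,r[0],.05))
c=np.hstack([cv2.resize(d["image"][245:295,405:455],(400,400),interpolation=0),cv2.resize(d["image"][236:286,255:305],(400,400),interpolation=0)])
s=get_image("side")["image"]
c=np.vstack([c,np.hstack([cv2.resize(s[160:220,310:390],(400,200)),cv2.resize(s[220:290,300:400],(400,200))])])
cv2.imwrite("pics/crop.png",c[:,:,::-1])
E
```

```text
slot 214 ((279.0, 259.5), (5.0, 40.0), 90.0)
[0.4947 0.1367 0.065 ]
[0.4954 0.0299 0.065 ]
[0.482  0.0298 0.065 ]
[0.4813 0.1363 0.065 ]
c [0.4879349  0.08085849 0.065     ]
frame ((247.5, 261.5), (39.0, 25.0), 90.0)
[0.48194872 0.16626029 0.07      ]
[0.534 0.201 0.07 ]
[0.5344 0.1343 0.07  ]
[0.4305 0.1319 0.07  ]
[0.43   0.1978 0.07  ]
stand 340 ((431.2930908203125, 270.4827575683594), (21.91204833984375, 20.983572006225586), 68.19859313964844)
[ 0.4796 -0.2893  0.05  ]
[ 0.5011 -0.3424  0.05  ]
[ 0.4462 -0.363   0.05  ]
[ 0.425 -0.31   0.05 ]
[ 0.46288572 -0.32617067  0.05      ]
```

View pics/crop.png

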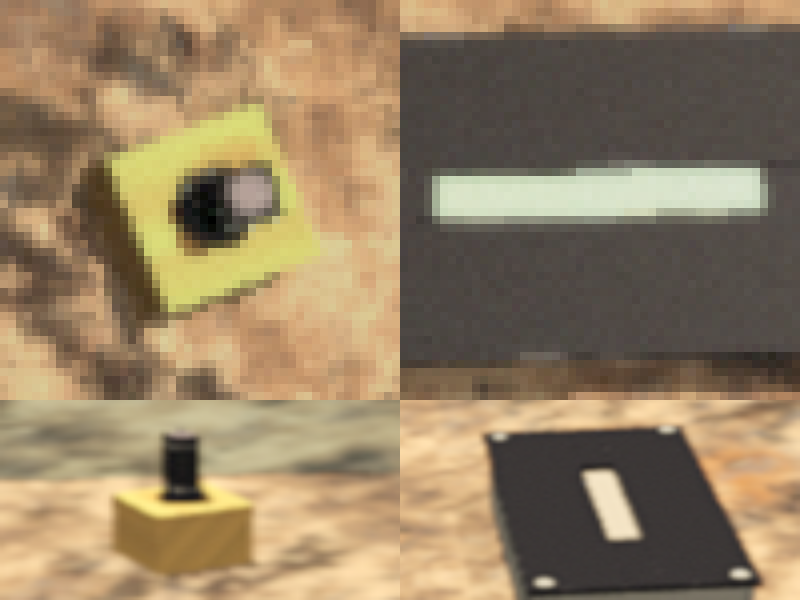

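The stand is yawed about 22° and the slot lies nearly along world y. The handle may have its own yaw, so I'll move above it and look from close by.

```bash
python3 -m jog '[[35,51,10,0],[70,102,20,0],[105,153,30,0],[140,205,40,0],[172,255,40,0],[172,255,40,0],[172,255,40,0],[172,255,40,0]]' 1 && python3 - <<'E'
from bench import *
from h import *
s=get_state();d=get_image("wrist");cv2.imwrite("pics/w1.png",d["image"][:,:,::-1])
print(s["position"],s["tool_rot"],d["fx"],d["cx"],d["cy"],np.round(d["tool_from_camera"],4).tolist())
E
```

```text
time: 1.2
position: [0.4598, -0.3289, 0.2623]
tool_rot: [3.06, 0.713, -0.001]
ft_force: [-0.7, 0.2, 0.5]
grip_width: 1.0
[ 0.45984787 -0.32888164  0.26226646] [ 3.05956467e+00  7.12945073e-01 -1.31401686e-03] 333.89213046693493 323.644186915279 238.98394910212707 [[0.0009, -0.9584, -0.2853, 0.0783], [1.0, 0.0008, 0.0007, 0.0014], [-0.0005, -0.2853, 0.9584, -0.1627], [0.0, 0.0, 0.0, 1.0]]
```

View pics/w1.png

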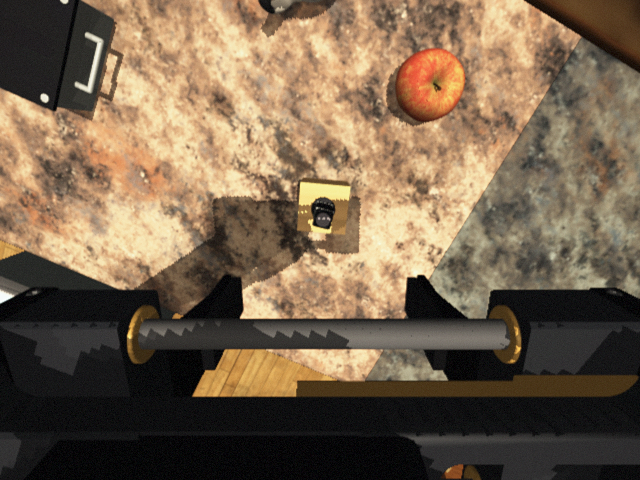

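The wrist view shows the stand at about (325,206) and the handle at (322,212), both close to square with the jaws, which open along the image rows. I'll enlarge it and measure.

```bash
cat >> h.py <<'E'
def wrist(d,s,uv,z):
    T=np.array(d["tool_from_camera"]);Rt=R.from_rotvec(s["tool_rot"]).as_matrix()
    p=np.array(s["position"])+Rt@T[:3,3];r=ray(d,uv,p,Rt@T[:3,:3]);return p+r*(z-p[2])/r[2]
def wproj(d,s,P):
    T=np.array(d["tool_from_camera"]);Rt=R.from_rotvec(s["tool_rot"]).as_matrix()
    q=T[:3,:3].T@(Rt.T@(np.array(P)-s["position"])-T[:3,3]);return q[:2]/q[2]*d["fx"]+[d["cx"],d["cy"]]
E
python3 - <<'E'
from bench import *
from h import *
s=get_state();d=get_image("wrist")
c=d["image"][170:250,285:365];c=np.clip(c.astype(float)*1.6,0,255).astype(np.uint8)
cv2.imwrite("pics/w1c.png",cv2.resize(c,(560,560),interpolation=0)[:,:,::-1])
for uv in [(300,181),(350,181),(350,234),(298,234),(325,206)]:print(uv,wrist(d,s,uv,.05).round(4))
E
```

```text
(300, 181) [ 0.4794 -0.2917  0.05  ]
(350, 181) [ 0.504  -0.3416  0.05  ]
(350, 234) [ 0.4496 -0.37    0.05  ]
(298, 234) [ 0.4228 -0.3156  0.05  ]
(325, 206) [ 0.4664 -0.3292  0.05  ]
```

View pics/w1c.png

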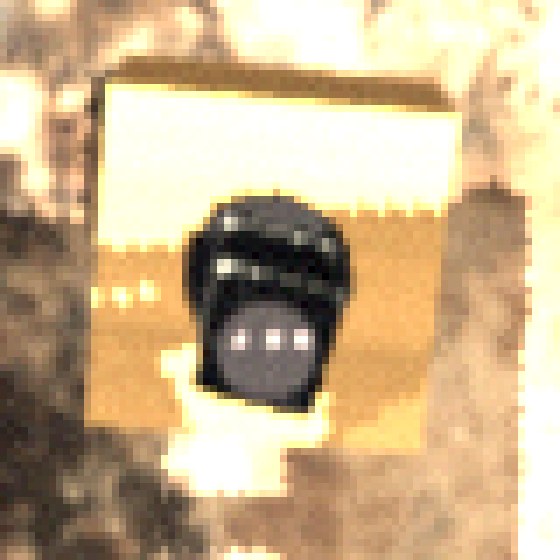

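The handle is turned about 13° clockwise in the image relative to the jaws, so the twist needed is about -0.22 rad. Its top centre is near pixel (322.8,220.5).

```bash
python3 - <<'E'
from bench import *
from h import *
s=get_state();d=get_image("wrist")
f=lambda x,y,z:wrist(d,s,(285+x/7,170+y/7),z)
print("handle",f(264,355,.104),[f(*p,.104).round(4).tolist() for p in [(198,382),(308,410)]])
print("stand c",np.mean([f(*p,.05) for p in [(103,85),(460,112),(425,452),(88,425)]],0))
# slot yaw from top
t=get_image("top")["image"].astype(int);k=(t[236:286,255:305].min(2)>150)
d=get_image("top");m=t.min(2).astype(float)
# subpixel left/right end + midline per column
cs=range(262,297);mid=[]
for c in cs:
    w=np.clip(m[250:270,c]-90,0,None);mid.append((w*np.arange(250,270)).sum()/w.sum())
a,b=np.polyfit(list(cs),mid,1)
row=np.clip((m[258:262,250:310].mean(0)-80)/120,0,1);print(row.round(2).tolist())
for u in(258.9,300.6):print(u,a*u+b,top(d,(u,a*u+b),.065))
E
```

```text
handle [ 0.46162449 -0.32865506  0.104     ] [[0.454, -0.322, 0.104], [0.4572, -0.3378, 0.104]]
stand c [ 0.46277257 -0.32885762  0.05      ]
[0.0, 0.0, 0.0, 0.0, 0.0, 0.0, 0.0, 0.0, 0.04, 0.65, 1.0, 1.0, 1.0, 1.0, 1.0, 1.0, 1.0, 1.0, 1.0, 1.0, 1.0, 1.0, 1.0, 1.0, 1.0, 1.0, 1.0, 1.0, 1.0, 1.0, 1.0, 1.0, 1.0, 1.0, 1.0, 1.0, 1.0, 1.0, 1.0, 1.0, 1.0, 1.0, 1.0, 1.0, 1.0, 1.0, 1.0, 1.0, 1.0, 1.0, 0.52, 0.06, 0.0, 0.0, 0.02, 0.0, 0.0, 0.01, 0.0, 0.0]
258.9 260.54883377503967 [0.48517814 0.13669343 0.065     ]
300.6 259.03413552833297 [0.4899791  0.02559636 0.065     ]
```

```bash
python3 -m jog '[[2,0,-20,-0.15],[2,0,-60,-0.24],[2,0,-100,-0.24],[2,0,-140,-0.24],[2,0,-175,-0.24],[2,0,-200,-0.24],[2,0,-200,-0.24],[2,0,-200,-0.24]]' 1 40 && python3 -m jog '[[0,0,0,0],[0,0,0,0],[0,0,0,0],[0,0,0,0],[0,0,0,0],[0,0,0,0],[0,0,0,0],[0,0,0,0]]' -1 40
```

```text
time: 2.45
position: [0.4637, -0.3279, 0.0637]
tool_rot: [3.121, 0.346, 0.002]
ft_force: [0.6, -0.0, -0.0]
grip_width: 0.999
time: 3.45
position: [0.463, -0.3272, 0.0625]
tool_rot: [-3.122, -0.346, 0.0]
ft_force: [0.3, 0.8, 0.6]
grip_width: 0.204
```

The grip width is 17.7 mm, so the handle is held. Next I lift straight up and carry the probe to above the right (-y) end of the slot.

```bash
python3 -m jog '[[0,0,30,0],[0,0,70,0],[0,0,110,0],[0,0,130,0],[0,0,130,0],[3,40,130,0],[6,85,130,0],[10,140,130,0]]' && python3 -m jog '[[4,50,0,0],[8,110,0,0],[12,160,0,0],[15,195,0,0],[17,215,0,0],[17,222,0,0],[17,222,0,0],[17,222,0,0]]' && python3 - <<'E'
from bench import *
from h import *
s=get_state();d=get_image("wrist");print(s["position"].round(4),s["tool_rot"].round(3),s["ft_force"].round(2))
cv2.imwrite("pics/w2.png",d["image"][:,:,::-1])
d=get_image("side");cv2.imwrite("pics/s2.png",cv2.resize(d["image"][150:310,250:450],(800,640))[:,:,::-1])
E
```

```text
time: 4.45
position: [0.4719, -0.1863, 0.1906]
tool_rot: [-3.122, -0.343, 0.004]
ft_force: [0.8, 0.2, -1.0]
grip_width: 0.201
time: 5.45
position: [0.4898, 0.0334, 0.1922]
tool_rot: [3.122, 0.343, -0.001]
ft_force: [0.5, -0.3, -0.3]
grip_width: 0.202
[0.4898 0.0334 0.1922] [ 3.122e+00  3.430e-01 -1.000e-03] [ 0.5  -0.33 -0.31]
```

View pics/w2.png

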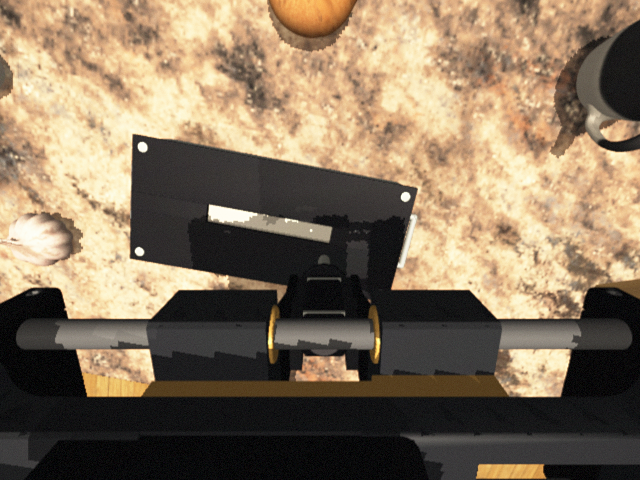

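The wrist view shows the slot with its left end near (208,213) and its right end near (331,235). The probe tip is at about (323,258), just below it in the image. I'll compute both positions.

```bash
python3 - <<'E'
from bench import *
from h import *
s=get_state();d=get_image("wrist")
c=d["image"][190:280,195:345];c=np.clip(c.astype(float)*1.8,0,255).astype(np.uint8)
cv2.imwrite("pics/w2c.png",cv2.resize(c,(750,450),interpolation=0)[:,:,::-1])
for uv in [(209,205),(207,220),(332,227),(330,242)]:print(uv,wrist(d,s,uv,.068).round(4))
P=s["position"];print("tip if centred",wproj(d,s,P-[0,0,.0575]),wproj(d,s,P-[.003,0,.0575]), wproj(d,s,P-[0,0.003,.0575]))
E
```

```text
(209, 205) [0.492  0.1347 0.068 ]
(207, 220) [0.4783 0.1348 0.068 ]
(332, 227) [0.4961 0.0257 0.068 ]
(330, 242) [0.4821 0.0243 0.068 ]
tip if centred [321.34077795 256.92706657] [320.41681839 260.86041292] [325.52523192 257.80816608]
```

View pics/w2c.png

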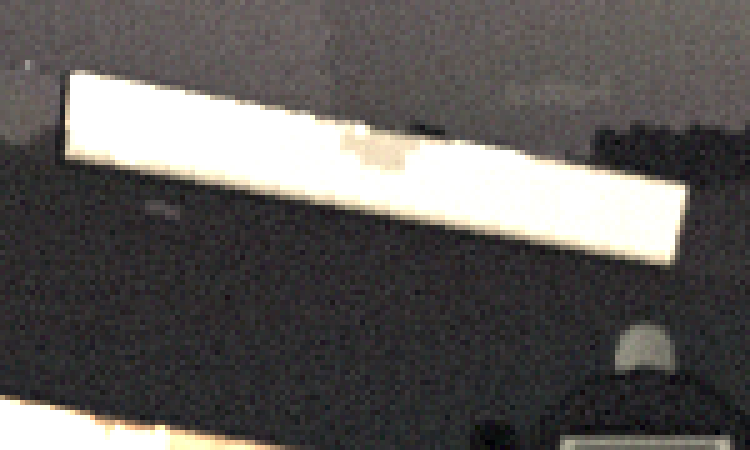

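View pics/s2.png

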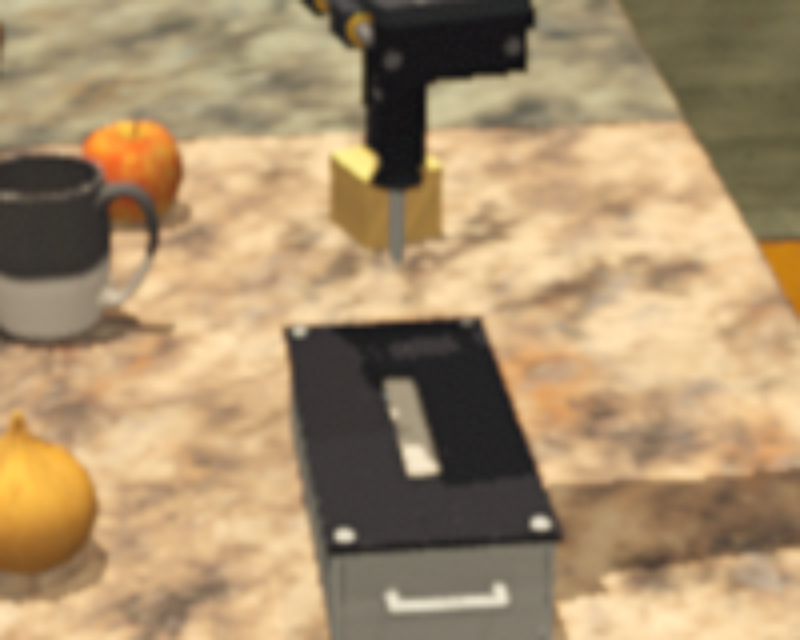

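The tip is about 1.5–2 mm off the TCP, toward +x and -y. The two cameras agree on the slot ends to within 2 mm: right (0.4895, 0.0253), left (0.4852, 0.1358). I'll shift (-2,+3) and come down in stages.

```bash
python3 -m jog '[[-2,3,-10,0],[-2,3,-25,0],[-2,3,-40,0],[-2,3,-52,0],[-2,3,-60,0],[-2,3,-63,0],[-2,3,-63,0],[-2,3,-63,0]]' && python3 -m jog '[[0,0,-2,0],[0,0,-3,0],[0,0,-4,0],[0,0,-5,0],[0,0,-6,0],[0,0,-6,0],[0,0,-6,0],[0,0,-6,0]]'
```

```text
time: 6.6
position: [0.4885, 0.0378, 0.1301]
tool_rot: [3.122, 0.346, 0.002]
ft_force: [0.3, 0.2, -1.0]
grip_width: 0.206
time: 7.6
position: [0.488, 0.0378, 0.1236]
tool_rot: [3.122, 0.346, -0.0]
ft_force: [-0.1, -0.2, -1.3]
grip_width: 0.206
```

```bash
python3 -m jog '[[0,0,-0.5,0],[0,0,-1,0],[0,0,-1.5,0],[0,0,-2,0],[0,0,-2,0],[0,0,-2,0],[0,0,-2,0],[0,0,-2,0]]' && python3 -m jog '[[0,0,-0.5,0],[0,0,-1,0],[0,0,-1,0],[0,0,-1,0],[0,0,-1,0],[0,0,-1,0],[0,0,-1,0],[0,0,-1,0]]'
```

```text
time: 8.6
position: [0.4881, 0.0377, 0.1217]
tool_rot: [3.122, 0.346, 0.0]
ft_force: [0.4, -0.3, 1.5]
grip_width: 0.205
time: 9.6
position: [0.4881, 0.0378, 0.1206]
tool_rot: [3.122, 0.346, 0.0]
ft_force: [0.7, -0.3, 1.5]
grip_width: 0.207
```

```bash
python3 -m jog '[[0,0,-0.5,0],[0,0,-1,0],[0,0,-1,0],[0,0,-1,0],[0,0,-1,0],[0,0,-1,0],[0,0,-1,0],[0,0,-1,0]]'
```

```text
time: 10.6
position: [0.4881, 0.0378, 0.1196]
tool_rot: [3.122, 0.346, 0.0]
ft_force: [0.3, 0.7, 4.2]
grip_width: 0.2
```

```bash
python3 -m jog '[[0,1.5,0,0],[-0.1,3,0,0],[-0.2,4.5,0,0],[-0.3,6,0,0],[-0.3,7,0,0],[-0.3,8,0,0],[-0.3,8,0,0],[-0.3,8,0,0]]'
```

```text
time: 11.6
position: [0.4878, 0.046, 0.1196]
tool_rot: [-3.122, -0.346, -0.0]
ft_force: [-0.3, -2.3, 3.5]
grip_width: 0.201
```

```bash
python3 -m jog '[[0,1,0,0],[-0.1,2,0,0],[-0.1,3,0,0],[-0.2,4,0,0],[-0.2,4,0,0],[-0.2,4,0,0],[-0.2,4,0,0],[-0.2,4,0,0]]'
```

```text
time: 12.6
position: [0.4875, 0.05, 0.1196]
tool_rot: [-3.122, -0.346, 0.0]
ft_force: [1.0, -1.9, 3.4]
grip_width: 0.201
```

```bash
python3 -m jog '[[0,1,0,0],[-0.1,2,0,0],[-0.1,3,0,0],[-0.2,4,0,0],[-0.2,4,0,0],[-0.2,4,0,0],[-0.2,4,0,0],[-0.2,4,0,0]]'
```

```text
time: 13.6
position: [0.4873, 0.0539, 0.1196]
tool_rot: [-3.122, -0.346, -0.0]
ft_force: [0.1, -1.8, 3.8]
grip_width: 0.204
```

```bash
python3 -m jog '[[0,1,0,0],[-0.1,2,0,0],[-0.1,3,0,0],[-0.2,4,0,0],[-0.2,4,0,0],[-0.2,4,0,0],[-0.2,4,0,0],[-0.2,4,0,0]]'
```

```text
time: 14.6
position: [0.4871, 0.0579, 0.1196]
tool_rot: [-3.122, -0.346, -0.0]
ft_force: [-0.1, -2.0, 4.8]
grip_width: 0.207
```

```bash
python3 -m jog '[[0,1,0,0],[-0.1,2,0,0],[-0.1,3,0,0],[-0.2,4,0,0],[-0.2,4,0,0],[-0.2,4,0,0],[-0.2,4,0,0],[-0.2,4,0,0]]'
```

```text
time: 15.6
position: [0.4869, 0.0619, 0.1196]
tool_rot: [-3.122, -0.346, 0.0]
ft_force: [0.6, -1.8, 4.6]
grip_width: 0.204
```

```bash
python3 -m jog '[[0,1,0,0],[-0.1,2,0,0],[-0.1,3,0,0],[-0.2,4,0,0],[-0.2,4,0,0],[-0.2,4,0,0],[-0.2,4,0,0],[-0.2,4,0,0]]'
```

```text
time: 16.6
position: [0.4867, 0.066, 0.1196]
tool_rot: [-3.122, -0.346, 0.0]
ft_force: [-0.1, -2.2, 4.5]
grip_width: 0.209
```

```bash
python3 -m jog '[[0,1,0,0],[-0.1,2,0,0],[-0.1,3,0,0],[-0.2,4,0,0],[-0.2,4,0,0],[-0.2,4,0,0],[-0.2,4,0,0],[-0.2,4,0,0]]'
```

```text
time: 17.6
position: [0.4865, 0.07, 0.1196]
tool_rot: [-3.122, -0.346, 0.0]
ft_force: [-0.5, -2.4, 4.7]
grip_width: 0.201
```

```bash
python3 -m jog '[[0,1,0,0],[-0.1,2,0,0],[-0.1,3,0,0],[-0.2,4,0,0],[-0.2,4,0,0],[-0.2,4,0,0],[-0.2,4,0,0],[-0.2,4,0,0]]'
```

```text
time: 18.6
position: [0.4863, 0.0739, 0.1196]
tool_rot: [-3.122, -0.346, -0.0]
ft_force: [-0.1, -1.4, 4.3]
grip_width: 0.206
```

```bash
python3 -m jog '[[0,1,0,0],[-0.1,2,0,0],[-0.1,3,0,0],[-0.2,4,0,0],[-0.2,4,0,0],[-0.2,4,0,0],[-0.2,4,0,0],[-0.2,4,0,0]]'
```

```text
time: 19.6
position: [0.4859, 0.0779, 0.1195]
tool_rot: [-3.122, -0.346, 0.001]
ft_force: [-1.3, 1.3, -1.0]
grip_width: 0.203
```

The vertical force fell to the free-hanging value, so the tip is over the shutter. The small +y reaction suggests the trailing edge is close behind. I'll ease 1.5 mm further along and probe down gently.

```bash
python3 -m jog '[[0,0.5,0,0],[-0.1,1,0,0],[-0.1,1.5,0,0],[-0.1,1.5,-0.5,0],[-0.1,1.5,-1,0],[-0.1,1.5,-1.5,0],[-0.1,1.5,-2,0],[-0.1,1.5,-2,0]]'
```

```text
time: 20.6
position: [0.486, 0.0793, 0.1175]
tool_rot: [3.122, 0.346, -0.0]
ft_force: [1.1, -1.2, -0.8]
grip_width: 0.205
```

```bash
python3 -m jog '[[0,0,-1,0],[0,0,-2,0],[0,0,-3,0],[0,0,-4,0],[0,0,-5,0],[0,0,-6,0],[0,0,-6,0],[0,0,-6,0]]'
```

```text
time: 21.6
position: [0.486, 0.0793, 0.1116]
tool_rot: [3.122, 0.346, -0.0]
ft_force: [0.4, 0.2, 0.4]
grip_width: 0.208
```

```bash
python3 -m jog '[[0,0,-2,0],[0,0,-4,0],[0,0,-6,0],[0,0,-8,0],[0,0,-10,0],[0,0,-12,0],[0,0,-12,0],[0,0,-12,0]]'
```

```text
time: 22.6
position: [0.4859, 0.0792, 0.0996]
tool_rot: [3.122, 0.346, -0.0]
ft_force: [-0.2, 0.7, -0.3]
grip_width: 0.204
```

```bash
python3 -m jog '[[0,0,-2,0],[0,0,-4,0],[0,0,-6,0],[0,0,-8,0],[0,0,-10,0],[0,0,-10,0],[0,0,-10,0],[0,0,-10,0]]'
```

```text
time: 23.6
position: [0.486, 0.0793, 0.0896]
tool_rot: [3.122, 0.346, -0.0]
ft_force: [-0.1, 0.1, -1.0]
grip_width: 0.201
```

```bash
python3 -m jog '[[0,0,-1,0],[0,0,-2,0],[0,0,-3,0],[0,0,-4,0],[0,0,-5,0],[0,0,-5,0],[0,0,-5,0],[0,0,-5,0]]'
```

```text
time: 24.6
position: [0.486, 0.0793, 0.0846]
tool_rot: [3.122, 0.346, -0.0]
ft_force: [0.4, -0.2, -0.4]
grip_width: 0.205
```

```bash
python3 -m jog '[[0,0,-0.5,0],[0,0,-1,0],[0,0,-1.5,0],[0,0,-1.5,0],[0,0,-1.5,0],[0,0,-1.5,0],[0,0,-1.5,0],[0,0,-1.5,0]]'
```

```text
time: 25.6
position: [0.486, 0.0792, 0.0831]
tool_rot: [3.122, 0.346, 0.0]
ft_force: [0.2, -0.1, -0.4]
grip_width: 0.202
```

```bash
python3 -m jog '[[0,0,-0.3,0],[0,0,-0.6,0],[0,0,-1,0],[0,0,-1,0],[0,0,-1,0],[0,0,-1,0],[0,0,-1,0],[0,0,-1,0]]'
```

```text
time: 26.6
position: [0.486, 0.0793, 0.0825]
tool_rot: [3.122, 0.346, -0.0]
ft_force: [-2.3, -0.5, 5.2]
grip_width: 0.201
```

The collar has landed, with the force rising at TCP 0.0825 as predicted. I'll press slightly more, then release and retreat straight up.

```bash
python3 -m jog '[[0,0,-0.3,0],[0,0,-0.6,0],[0,0,-0.6,0],[0,0,-0.6,0],[0,0,-0.6,0],[0,0,-0.6,0],[0,0,-0.6,0],[0,0,-0.6,0]]' && python3 -m jog '[[0,0,1,0],[0,0,1.5,0],[0,0,1.5,0],[0,0,1.5,0],[0,0,1.5,0],[0,0,1.5,0],[0,0,1.5,0],[0,0,1.5,0]]' 1
```

```text
time: 27.6
position: [0.4861, 0.0793, 0.0824]
tool_rot: [3.122, 0.346, -0.0]
ft_force: [-3.6, -0.6, 9.4]
grip_width: 0.204
time: 28.6
position: [0.486, 0.0793, 0.083]
tool_rot: [3.122, 0.346, -0.0]
ft_force: [0.0, 1.1, 0.6]
grip_width: 0.976
```

```bash
python3 -m jog '[[0,0,10,0],[0,0,30,0],[0,0,55,0],[0,0,80,0],[0,0,110,0],[0,0,140,0],[0,0,150,0],[0,0,150,0]]' && python3 - <<'E'
from bench import *
from h import *
d=get_image("side")["image"][150:310,250:450];w=get_image("wrist")["image"]
cv2.imwrite("pics/end.png",np.hstack([cv2.resize(d,(400,320)),cv2.resize(w,(400,320))])[:,:,::-1])
E
```

```text
time: 29.6
position: [0.4862, 0.0793, 0.2333]
tool_rot: [3.122, 0.346, 0.001]
ft_force: [0.5, 0.1, -0.4]
grip_width: 0.999
```

View pics/end.png

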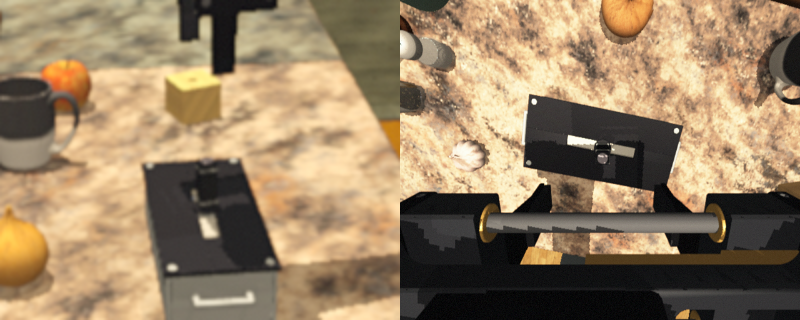

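The probe stands upright in the slot with its collar on the frame (side view about (205,185), wrist view about (603,150)). The gripper is well clear and the bystanders look unmoved.

```bash
python3 -c "
from bench import *
print(close_job())"
```

```text
the job is handed in; nothing more can be done
None
```

The probe thermometer is standing in the hidden port with its collar on the box frame, released, and the job is handed in. It took about 30 s of the 67 s allowed.

- **Lift and slide:** I lifted it from the stand, set the tip on the cover near the right (-y) end of the slot, and slid it along at about 5 N without lifting off. The vertical force fell to its free-hanging level about 40 mm along, near the slot's middle.
- **Seating:** I eased 1.5 mm further and pushed straight down. Force first rose at the predicted seated height (TCP z about 0.0825 m). I pressed to about 10 N there, by then at home height, then opened the gripper and moved 150 mm up.
- **Last checks:** The final pictures show the probe upright and the gripper well clear. The mug, onion, garlic and apple look unmoved in what those pictures show, but I checked this by eye only. Wrist force is back to about zero. Forces were read only at the end of each one-second move, so brief peaks between readings would not show. No check failed or disagreed.

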